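# Refit the knob on a dryer's control head

### The arm

A 6-joint arm with a two-finger parallel gripper is mounted at the origin on the work surface. World frame = base frame: x ahead of the robot, y to its left, z up, the work surface at z = 0. Lengths are in mm, angles in rad, forces in N, time in s.
With the tool pointing down it reaches from about 150 to 775 mm from the base axis. Payload 6.1 kg.
Tool frame: the origin (TCP) lies on the centre line of the jaws, within the pads' length; the fingertips stand 17 mm ahead of it and the grasp point (between the pads) lies 2 mm behind it; z points along the fingers, y is the line along which they close (so a half turn about z gives the same grasp; the last joint's range is limited). The gripper opens to 85 mm and grips with 20 to 120 N. Pads are 22 mm wide; open, the fingers measure 114 mm over their backs; the gripper's body (76 mm by 85 mm) begins 54 mm behind the grasp point. The pads swing forward as they close: fully open they stand 13 mm farther back than shut.
Start: joints at [-1.29, 0.126, -0.04, 1.405, 0, 1.571], TCP at [145.484, -504.423, 248.295] pointing down, gripper open.
Joint ranges: [-2.72, 2.72], [-0.95, 1.95], [-1.27, 1.35], [-1.78, 2.02], [-1.46, 1.47], [-3.14, 3.14]. Speed limits (rad/s): [2.39, 2.39, 3.01, 3.14, 3.14, 3.14].

### API

Orientations are given as a 3x3 rotation matrix whose columns are the frame's x, y, z axes.
In Python, from rig import r, hand, inverse_kinematics, eyes, order, cut_out, mark_of, read_clock, read_q, read_qvel, read_joint_efforts, read_tcp_pos, read_orientation, read_contact_force, read_moment, read_gripper_width, read_finger_force gives the robot as it stands. Calls block until the motion is done:
- r.move_to(position, orientation): joint-space move of the TCP to a pose.
- r.move_straight(position, attitude=None, vel=150, stop_force=None): straight line of the TCP; attitude=None keeps the orientation; vel is the mean speed in mm/s. With stop_force (N) it stops when the force on the tool has changed by that much, and returns True; else False.
- r.movej(angles): joint-space move.
- hand.gripper_to(opening, grip_force=None): finger opening in mm; grip_force is the grip in N (None keeps the last); returns when the fingers have stopped.
- r.hold(seconds).
- inverse_kinematics(position, orientation): joint angles nearest the present ones, or None.
- eyes.camera(name): name is "scene" or "top" or "wrist"; returns a dict with "color" (480x640x3 uint8, red, green, blue), "z_map" (480x640 float32, mm along the optical axis (not along the pixel's ray), 0 where there is no reading), "camera_matrix" (3x3 intrinsics, pixels), "rvec" (rotation vector, rad) and "tvec" (3), from world to camera coordinates, as OpenCV has them. Camera axes: x right, y down, z forward; pixel columns grow to the right and rows downward; lengths in mm; the calibration is good to about 2 mm. A picture is of the moment at which its call begins.
A pose or a line that the arm cannot do raises r.Unreachable and nothing moves.
- order.close_job(): hands the job in; it is judged then, once.
Trained networks look in a picture, given as the dict that the camera call returned (one of the last four; its "shot" number tells which), for a name from the list of things; names that differ only in an ending like _2 or _b are one class to them, and where a whole thing is asked for, a point or a joint stands for the part that bears it (a point fixed in the world has none). Each returns a list of dicts, best first, with "conf" (0 to 1); they miss things now and then, are a little off and sometimes report something else, mostly with a low value. They report only what shows in the picture. A call takes as long as a camera call. They do not tell look-alikes from the thing itself.
- cut_out(picture, target): "mask" (480x640 bool, what is visible of it).
- mark_of(picture, target): "xyz" ([x, y, z] in mm, in world coordinates, good to about 4 mm: a listed point, or the origin of a listed thing).
Readings, each from a call of its own:
- read_clock(): time.
- read_q(): joint angles.
- read_qvel(): joint speeds.
- read_joint_efforts(): joint torques, N m.
- read_tcp_pos(): TCP position.
- read_orientation(): TCP orientation.
- read_contact_force(): force on the tool from outside, world axes, zero at the start.
- read_moment(): the same for the moment, N m.
- read_gripper_width(): finger opening in mm.
- read_finger_force(): force on a finger pad.
Only numpy, scipy, OpenCV 4.12 (cv2) and the standard library are available. Lean on these libraries where they do the work, as an engineer would, in place of code of your own. Each camera call takes 0.05 s, during which the arm holds its last target. There are 200 camera calls.

### The job

The large black knob has come off the dryer's control head, which lies on its back on the folding table with three bare shafts upright. Put the knob on the shaft whose thickness matches the bore in its underside, turning it as you press until its slot finds the shaft's key and it drops fully home against the washer, then let go. Leave the small knob and the other things on the table where they are.

Things in the scene. Friction and masses are not known exactly. Their poses are not given: they have to be found in the camera images.
- knob_center (a point): the large loose black knob, standing upright: eight-sided, 46 mm across the flats, 46 mm high, 60 g. The point lies on its axis, half-way up (23 mm above the underside); z up. One of the eight flats faces +x, the others every 45 degrees. A 3 mm high aluminium pointer rib on its top runs from the axis towards +x
- knob: the same knob, origin at the centre of its underside; z up, x towards the pointer. In the underside is a round bore 14 mm wide and 33 mm deep, with a key slot as deep, 6.5 mm wide and reaching 11.5 mm from the axis, on the +x side, right under the pointer
- console: the control head: a white steel box 170 (x) by 360 (y) by 55 mm high, fixed; origin under its centre, z up. Three shafts stand on its top in a row along its y, 90 mm apart, the middle place at its centre; which stands where varies. Each turns only stiffly (0.07 N m), so a knob pressed on lightly slips round on it until its slot meets the key
- seat_thin (a point): foot of the bare steel shaft 8 mm thick, on its axis, on the washer (60 mm wide) against which a knob sits when home; z up along the shaft, x as the console's x. A key rib 4 mm wide on its side reaches 8 mm from the axis. Too thin for the large knob, which would hang loose on it; same heights and key as the 12 mm one
- seat_middle (a point): foot of the bare steel shaft 12 mm thick, on its axis, on the washer (60 mm wide) against which a knob sits when home; z up along the shaft, x as the console's x. A key rib 4 mm wide on its side reaches 10 mm from the axis. It fits the large knob. It stands 30 mm above this point: upper 18 mm plain, with tapered end; lower 12 mm keyed. The key points along +x give or take 0.65 rad, each time differently, not reported
- seat_thick (a point): foot of the bare steel shaft 16 mm thick, on its axis, on the washer (60 mm wide) against which a knob sits when home; z up along the shaft, x as the console's x. A key rib 4 mm wide on its side reaches 12 mm from the axis. Too thick for the large knob's bore; same heights and key as the 12 mm one
- small_knob: a smaller loose eight-sided black knob, 28 mm across, 30 mm high, standing on the table, a bystander; origin at its underside
- screwdriver: screwdriver lying on the table near the robot, a bystander
- coin_cup: steel cup, 72 mm wide, 70 mm high, a bystander
- detergent: white bottle, 80 mm wide, 210 mm high, a bystander
- softener: clear bottle, 64 mm wide, 170 mm high, a bystander
- sheet_box: cardboard carton, 110 by 160 by 60 mm, a bystander
- lint_brush: brush lying on the table, a bystander
- jar: glass jar, 60 mm wide, 80 mm high, a bystander
There are look-alikes about, which are no part of the job. Leave any red or yellow look-alike of the knob alone.

How it is judged:
By the outcome, as a careful person would: the job done as asked, in the order asked, and still so for the second after the job is handed in, with the robot touching nothing.
It also fails if it takes over 54 s, if anything falls off the work surface, if the arm or the gripper's body presses on something with over 40 N, if the wrist force passes 120 N, or if a joint passes its speed limit or range.

## Working session

There is one attempt and no reset: what is moved stays moved. The work goes in short steps, each a Python script; the robot and the scene stay as the last script left them, time stands still between calls to the robot, and variables do not carry over. Pictures are saved under pics/ and viewed, at most 10 in all, crops included, and the job is handed in when it is done.

```bash
ls; mkdir -p pics; cat > h.py <<'E'
import numpy as np, cv2
from rig import *
def P(d):
    R=cv2.Rodrigues(np.array(d["rvec"],float))[0]; return R,np.array(d["tvec"],float).ravel(),np.array(d["camera_matrix"],float)
def unproj(d,u,v,z):  # depth z along axis
    R,t,K=P(d); c=np.linalg.inv(K)@np.array([u,v,1.])*z; return R.T@(c-t)
def plane(d,u,v,h):
    R,t,K=P(d); o=-R.T@t; a=R.T@np.linalg.inv(K)@np.array([u,v,1.]); return o+a*(h-o[2])/a[2]
def proj(d,p):
    R,t,K=P(d); c=K@(R@np.array(p,float)+t); return c[:2]/c[2]
def cloud(d,mask=None):
    R,t,K=P(d); z=d["z_map"]; m=z>0
    if mask is not None: m=m&mask
    v,u=np.nonzero(m); zz=z[m]
    c=(np.linalg.inv(K)@np.stack([u,v,np.ones_like(u)]).astype(float))*zz
    return (R.T@(c-t[:,None])).T
def save(d,n,crop=None,s=1):
    im=d["color"][:,:,::-1]
    if crop: im=im[crop[1]:crop[3],crop[0]:crop[2]]
    cv2.imwrite("pics/"+n,cv2.resize(im,None,fx=s,fy=s,interpolation=cv2.INTER_CUBIC))
def down(yaw): # tool x at yaw, z down
    c,s=np.cos(yaw),np.sin(yaw); return np.array([[c,s,0],[s,-c,0],[0,0,-1.]])
E
python3 - <<'E'
from h import *
for n in ("top","scene"):
    d=eyes.camera(n); save(d,n+"0.png")
    R,t,K=P(d); print(n,(-R.T@t).round(),K[0,0])
    for k in ("knob_center","console","seat_thin","seat_middle","seat_thick","small_knob"):
        print(k,[(np.round(m["xyz"]).tolist(),round(m["conf"],2),proj(d,m["xyz"]).round().tolist()) for m in mark_of(d,k)][:3])
print(read_clock(),read_orientation().round(2).tolist() if hasattr(read_orientation(),'round') else read_orientation())
E
```

```text
pics
top [ 388.  -26. 1096.] 485.06284802965394
knob_center [([482.0, 301.0, 26.0], 0.93, [174.0, 272.0]), ([456.0, 200.0, 26.0], 0.83, [219.0, 284.0]), ([390.0, 323.0, 26.0], 0.75, [161.0, 314.0])]
console [([588.0, -102.0, 2.0], 0.67, [356.0, 230.0])]
seat_thin [([564.0, -191.0, 63.0], 0.82, [399.0, 236.0])]
seat_middle [([586.0, -103.0, 59.0], 0.98, [358.0, 226.0])]
seat_thick [([606.0, -16.0, 60.0], 0.59, [318.0, 216.0])]
small_knob [([617.0, 244.0, 1.0], 0.71, [206.0, 215.0])]
scene [ 900. -583.  984.] 488.04818243427803
knob_center [([475.0, 298.0, 25.0], 0.86, [348.0, 157.0]), ([452.0, 202.0, 28.0], 0.75, [324.0, 175.0]), ([389.0, 327.0, 24.0], 0.71, [327.0, 140.0])]
console [([388.0, -27.0, 1.0], 0.75, [255.0, 229.0]), ([583.0, -103.0, 2.0], 0.62, [304.0, 287.0])]
seat_thin [([564.0, -190.0, 58.0], 0.65, [275.0, 299.0])]
seat_middle [([584.0, -98.0, 58.0], 0.82, [306.0, 272.0])]
seat_thick [([603.0, -18.0, 59.0], 0.8, [331.0, 251.0])]
small_knob []
0.7 [[0.96, 0.28, 0.0], [0.28, -0.96, -0.0], [0.0, 0.0, -1.0]]
```

View pics/top0.png

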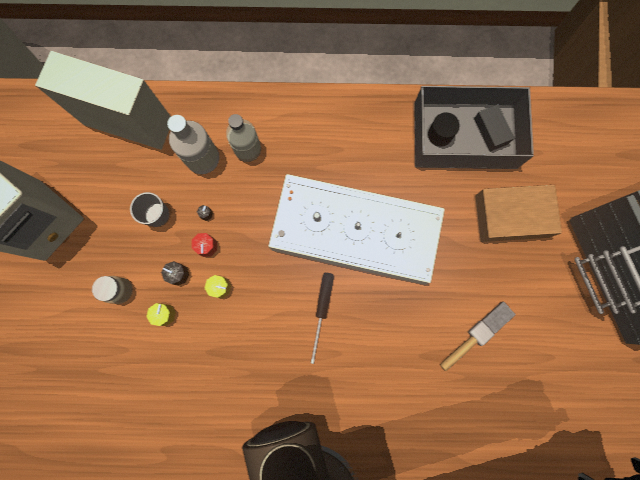

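View pics/scene0.png

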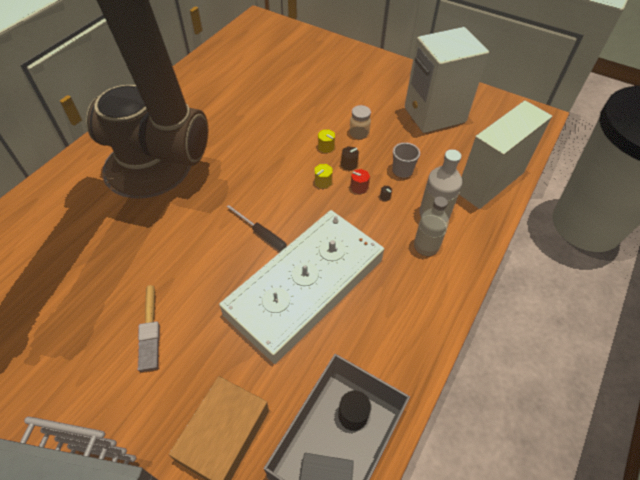

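The top view shows the black loose knob at (174,272) amid a red and two yellow look-alikes, and the small knob at (205,212). The console has three shafts at (318,216), (358,226) and (399,236). The scene view agrees. Next I'll look from the wrist camera above the console and above the knob.

```bash
python3 - <<'E'
from h import *
def look(p,yaw,n):
    r.move_to(p,down(yaw)); d=eyes.camera("wrist"); save(d,n)
    R,t,K=P(d); print(n,"cam",(-R.T@t).round(1),"fwd",R[2].round(2),K[0,0],"q",np.round(read_q(),2))
    return d
for n,x in (("wc.png",545),):
    d=look([x,-98,260],-0.24,n)
    for k in ("seat_thin","seat_middle","seat_thick"):
        print(k,[(np.round(m["xyz"],1).tolist(),round(m["conf"],2),proj(d,m["xyz"]).round().tolist()) for m in mark_of(d,k)][:3])
    np.savez("wc.npz",**{k:d[k] for k in("color","z_map","camera_matrix","rvec","tvec")})
d=look([450,292,240],0.3,"wk.png")
print([(np.round(m["xyz"],1).tolist(),round(m["conf"],2),proj(d,m["xyz"]).round().tolist()) for m in mark_of(d,"knob_center")])
np.savez("wk.npz",**{k:d[k] for k in("color","z_map","camera_matrix","rvec","tvec")})
print(read_clock())
E
```

```text
wc.png cam [ 610.1 -113.1  385. ] fwd [-0.26  0.06 -0.96] 360.0148002153368 q [-0.18  0.18  0.05  1.44 -0.   -3.08]
seat_thin [([568.9, -191.4, 60.8], 0.56, [415.0, 163.0]), ([384.0, -21.0, 0.4], 0.25, [289.0, 346.0])]
seat_middle [([587.1, -101.6, 56.1], 0.88, [312.0, 167.0])]
seat_thick [([603.4, -11.8, 59.1], 0.77, [210.0, 174.0])]
wk.png cam [514.5 312.  365.1] fwd [-0.25 -0.08 -0.96] 360.0148002153368 q [ 0.57  0.15 -0.03  1.39 -0.   -2.87]
[([545.4, 235.0, 23.8], 0.86, [409.0, 131.0]), ([478.8, 300.4, 24.3], 0.64, [319.0, 180.0]), ([452.9, 204.2, 23.5], 0.61, [405.0, 234.0]), ([479.3, 298.4, 1.1], 0.46, [321.0, 178.0])]
6.3417
```

View images.

```bash
python3 - <<'E'
import cv2
a=cv2.imread("pics/wk.png")[60:300,200:520]; b=cv2.imread("pics/wc.png")
cv2.imwrite("pics/wk_c.png",cv2.resize(a,None,fx=2.5,fy=2.5,interpolation=cv2.INTER_CUBIC))
c=[cv2.resize(b[y-40:y+40,x-43:x+43],None,fx=6,fy=6,interpolation=cv2.INTER_CUBIC) for x,y in((312,160),)]
c+=[cv2.resize(b[y-40:y+40,x-43:x+43],None,fx=3,fy=3,interpolation=cv2.INTER_CUBIC) for x,y in((210,166),(415,156))]
import numpy as np
cv2.imwrite("pics/wc_c.png",np.hstack([c[0],np.vstack(c[1:])]))
E
```

```text
(no output)
```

View pics/wk_c.png

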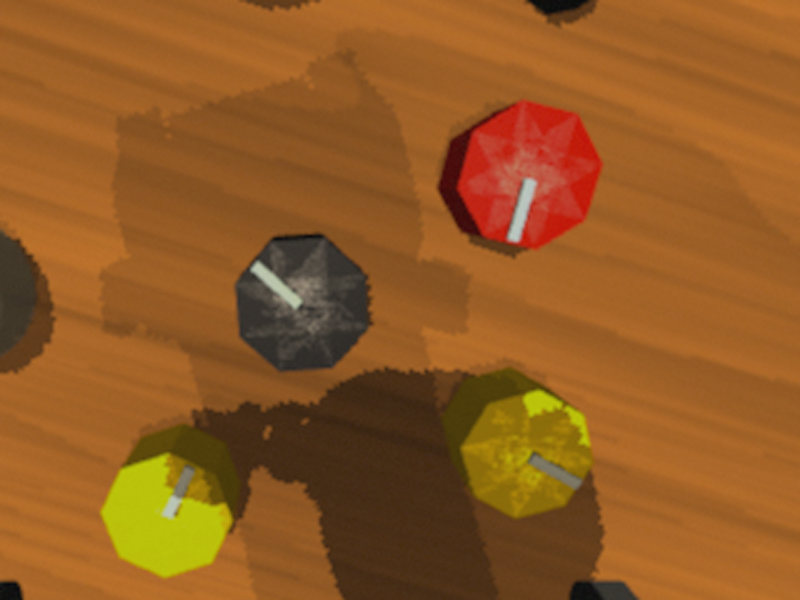

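View pics/wc_c.png

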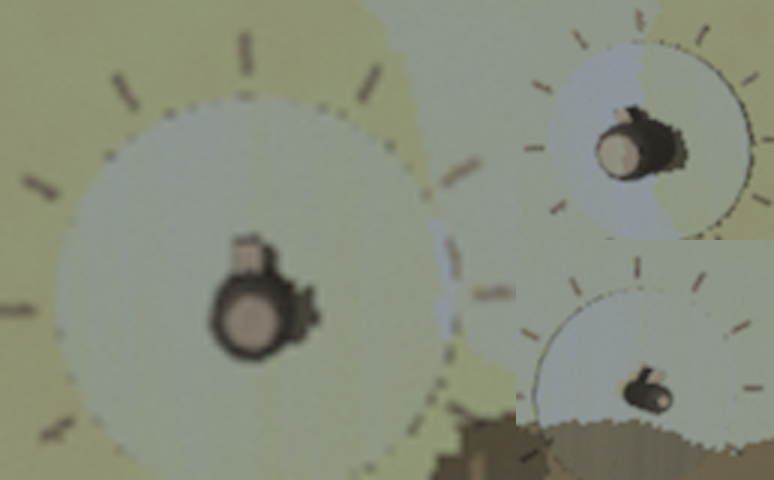

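The wrist pictures show the black knob at full-image (319,181), its pointer running up-left to (302,166). The middle shaft at (311,173) is visibly mid-thickness, with the thick one on its left and the thin one on its right. Its key end shows at (310,160). Now I'll compute the poses.

```bash
cat > pose.py <<'E'
from h import *
k=np.load("wk.npz"); c=cloud(k)
def top_center(c,near,zlo,zhi,rad):
    m=(c[:,2]>zlo)&(c[:,2]<zhi)&(np.hypot(*(c[:,:2]-near).T)<rad); q=c[m]
    (x,y),(w,h),a=cv2.minAreaRect(q[:,:2].astype(np.float32)); return q,np.array([x,y]),(w,h,a)
q,ck,b=top_center(c,[479,300],40,52,36); print("knob top z",np.median(q[:,2]),"center",ck,b)
hull=cv2.convexHull(q[:,:2].astype(np.float32)); print("circ",cv2.minEnclosingCircle(hull))
zt=np.median(q[:,2])
a0=plane(k,319.2,181.2,zt+3);a1=plane(k,302.4,166.4,zt+3); print("axis by pointer",a0,a1,"yaw",np.arctan2(*(a1-a0)[1::-1]))
# yellow region in image -> pointer pixels
w=np.load("wc.npz"); c=cloud(w)
m=(np.hypot(*(c[:,:2]-[586,-101]).T)<27)&(np.hypot(*(c[:,:2]-[586,-101]).T)>18); zs=np.median(c[m,2]); print("washer z",zs,"n",m.sum())
mm=(np.hypot(*(c[:,:2]-[586,-101]).T)<70)&(np.hypot(*(c[:,:2]-[586,-101]).T)>40);print("box top",np.median(c[mm,2]))
q,cs,b=top_center(c,[586,-101],zs+26,zs+36,14); print("shaft top",np.median(q[:,2]),cs,b,len(q))
s=plane(w,310.8,173.2,zs+30); e=plane(w,310.3,159.7,zs+12); print("shaft by px",s,"key end",e,"len",np.hypot(*(e-s)[:2]),"yaw",np.arctan2(*(e-s)[1::-1]))
for s_ in ((603,-14),(586,-101),(568,-191)):
    q,cc,b=top_center(c,np.array(s_),zs+26,zs+36,18); print(s_,cc,b)
E
python3 pose.py
```

```text
knob top z 45.498126383349906 center [479.36663818 298.7883606 ] (46.160667419433594, 45.86601257324219, 21.588998794555664)
circ ((479.3416442871094, 298.7356872558594), 24.70082664489746)
axis by pointer [480.4461806  300.48864842  48.49812638] [488.33772861 318.13821388  48.49812638] yaw 1.1503364817436832
washer z 339.52491325765646 n 6329
box top 293.29112097459154
shaft top nan [0. 0.] (0.0, 0.0, 0.0) 0
shaft by px [ 608.77756273 -112.48851444  369.52491326] key end [ 608.43948282 -111.99048784  351.52491326] len 0.6019373029311702 yaw 2.167178693952909
(603, -14) [0. 0.] (0.0, 0.0, 0.0)
(586, -101) [0. 0.] (0.0, 0.0, 0.0)
(568, -191) [0. 0.] (0.0, 0.0, 0.0)
  return _methods._mean(a, axis=axis, dtype=dtype,
  ret = ret.dtype.type(ret / rcount)
```

```bash
sed -i 's/w=np.load("wc.npz"); c=cloud(w)/w=np.load("wc.npz"); c=cloud(w); c=c[c[:,2]<110]/' pose.py; python3 pose.py | tail -7
```

```text
washer z 57.47412997805402 n 1607
box top 54.5642282875106
shaft top 86.49939548212282 [ 584.64404297 -100.8099823 ] (9.902153968811035, 9.86173152923584, 75.92748260498047) 128
shaft by px [ 584.85321248 -100.74475285   87.47412998] key end [ 594.53986404 -102.36715566   69.47412998] len 9.821578752849398 yaw -0.16594819913789982
(603, -14) [602.69494629 -13.27650261] (14.706812858581543, 13.680549621582031, 50.25945281982422)
(586, -101) [ 584.64404297 -100.8099823 ] (9.902153968811035, 9.86173152923584, 75.92748260498047)
(568, -191) [ 566.20782471 -188.18554688] (5.840095520019531, 5.691253185272217, 75.56050872802734)
```

```bash
python3 - <<'E'
from h import *
yaw=1.158+3*np.pi/4
hand.gripper_to(64)
r.move_to([479.6,299.0,130],down(yaw)); print(np.round(read_q(),2))
print(r.move_straight([479.6,299.0,28],vel=80,stop_force=8),np.round(read_tcp_pos(),1))
hand.gripper_to(40,grip_force=45); print("w",read_gripper_width(),read_finger_force())
r.move_straight([479.6,299.0,150],vel=120); print("w",read_gripper_width(),read_finger_force())
d=eyes.camera("wrist"); save(d,"held.png"); d=eyes.camera("scene"); save(d,"held_s.png",(200,60,520,300),2.5)
yaw=-0.17+3*np.pi/4
r.move_to([584.7,-100.8,150],down(yaw)); print(np.round(read_q(),2),np.round(read_contact_force(),1),read_clock())
d=eyes.camera("wrist"); save(d,"atseat.png",(120,0,520,300),2)
d=eyes.camera("scene"); save(d,"atseat_s.png",(200,150,420,315),3)
E
```

```text
[ 0.56  0.23 -0.18  1.17  0.    0.18]
False [480.  299.3  28.6]
w 45.288688213151374 46.92416461883113
w 45.5607663074669 46.511643839185126
[-0.17  0.27 -0.08  1.22  0.    0.78] [0.6 0.4 0.4] 13.7833
```

View pics/atseat.png

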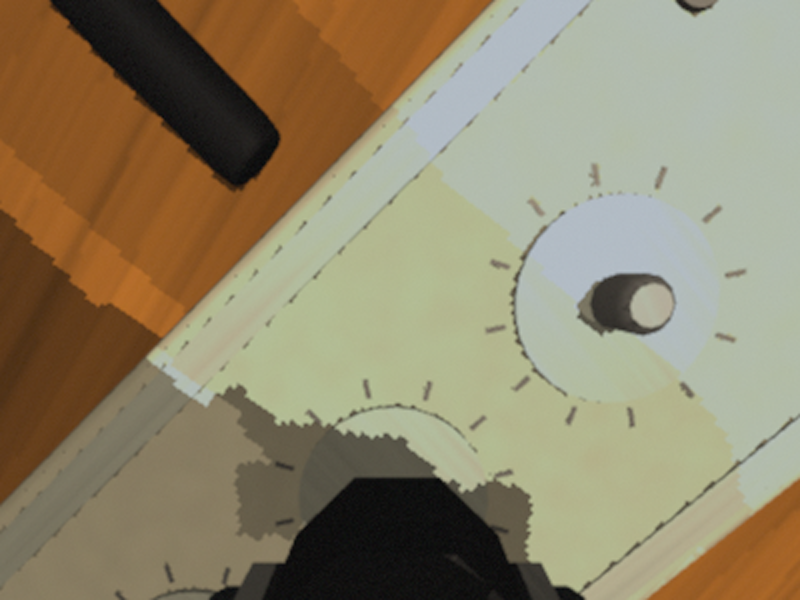

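View pics/atseat_s.png

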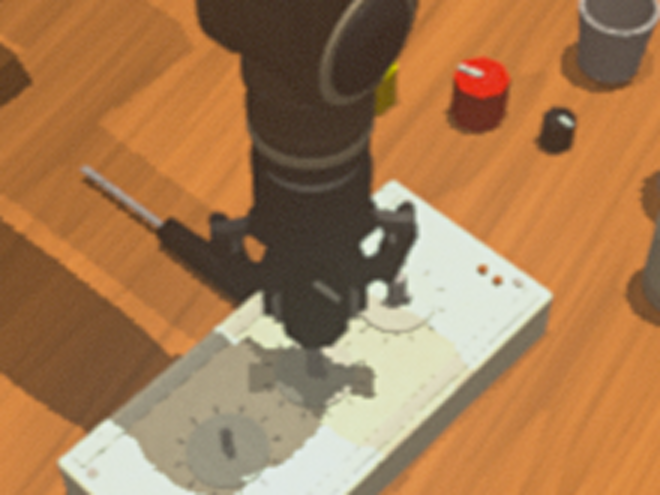

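The knob is held square in the jaws, as the symmetric octagon at the bottom of the wrist view shows, and it hangs over the middle shaft. Next is a guarded descent.

```bash
cat > ins.py <<'E'
from h import *
def st(tag): print(tag,np.round(read_tcp_pos(),1),"F",np.round(read_contact_force(),1),"M",np.round(read_moment(),2),"t",round(read_clock(),1))
E
python3 - <<'E'
from ins import *
r.move_straight([584.7,-100.8,125],vel=60); st("above")
s=r.move_straight([584.7,-100.8,86.5],vel=20,stop_force=7); st(s)
E
```

```text
above [ 584.5 -100.7  124.6] F [-0.6 -0.4 -0.8] M [ 0.02 -0.   -0.02] t 14.4
False [ 584.7 -101.    86.7] F [-1.1 -4.2  1.7] M [-0.85  0.27 -0.04] t 16.5
```

It went down to underside z ≈ 58, the washer height, past the 70 mm key top. I'll press to confirm home, release, retreat and check.

```bash
python3 - <<'E'
from ins import *
p=np.array(read_tcp_pos(),float)
s=r.move_straight([584.7,-100.8,82],vel=10,stop_force=8); st(s)
hand.gripper_to(64); st("open")
q=np.array(read_tcp_pos(),float)
r.move_straight([584.7,-100.8,190],vel=100)
r.move_to([545,-98,270],down(-0.24+np.pi)) ; st("up")
d=eyes.camera("scene"); save(d,"end_s.png",(200,100,440,280),3)
r.move_to([500,-250,330],down(0.6)); 
d=eyes.camera("top"); c=cloud(d); m=(np.hypot(*(c[:,:2]-[584.7,-100.8]).T)<18)&(c[:,2]<150); print("top-cam knob top z",np.median(c[m,2]))
m=(abs(np.hypot(*(c[:,:2]-[584.7,-100.8]).T)-50)<8)&(c[:,2]<150); print("box z",np.median(c[m,2])); st("end")
save(d,"end_t.png",(100,150,460,330),2)
E
```

```text
True [ 584.7 -101.1   86.7] F [ 0.1 -0.2  4.7] M [ 0.04  0.01 -0.01] t 16.8
open [ 584.  -101.7   85.8] F [-0.2  0.   0.7] M [-0.02 -0.01 -0.  ] t 17.1
up [545.  -98.  269.2] F [0.9 0.5 0.1] M [ 0.02  0.02 -0.02] t 19.0
top-cam knob top z 103.71567266674637
box z 54.8312055927693
end [ 500.1 -249.8  329.7] F [0.  0.5 0. ] M [0.05 0.   0.02] t 20.9
```

View pics/end_t.png

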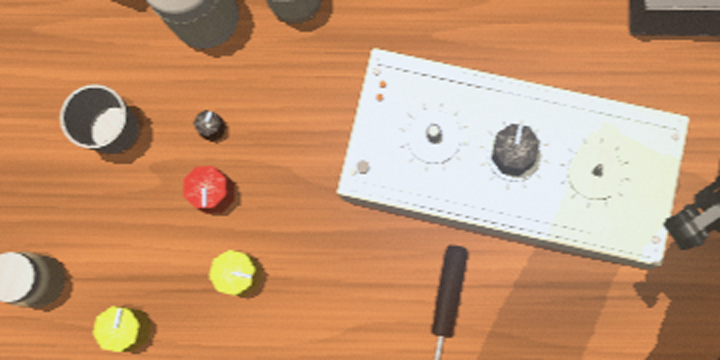

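The knob sits on the middle shaft at crop (516,150). Its top is at 103.7 mm, which matches 58 + 46, so it is fully home. The look-alikes, the small knob and the other things in view have not moved.

```bash
python3 -c "
from rig import *
print(order.close_job())"
```

```text
the job is handed in; nothing more can be done
None
```

The large black knob is on the 12 mm middle shaft, keyed and fully home against the washer, and the job was handed in at about 21 s of the 54 s limit with the robot clear; its slot met the key on the way down, so no turning was needed.

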